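# Push the vial row home and shut the gate

## Robot

A 6-joint arm with a two-finger parallel gripper is mounted at the origin on the work surface. World frame = base frame: x ahead of the robot, y to its left, z up, the work surface at z = 0. Lengths are in m, angles in rad, forces in N, time in s.
With the tool pointing down it reaches from about 0.3 to 0.85 m from the base axis. Payload 5.4 kg.
Tool frame: the origin (TCP) lies at the very end of the fingers, on their centre line; the grasp point (between the pads) lies 19 mm behind it; z points along the fingers, x is the direction in which the jaws open and shut, and the axes are right-handed (so a half turn about z gives the same grasp; the last joint's range is limited). The gripper opens to 85 mm and grips with 20 to 120 N. Pads are 22 mm wide; open, the fingers measure 114 mm over their backs; the gripper's body (76 mm by 85 mm) begins 54 mm behind the grasp point. The pads swing forward as they close: fully open they stand 13 mm farther back than shut.
Start: joints at [0.981, 0.158, 1.597, -0, 1.386, -0.21], TCP at [0.213, 0.534, 0.231] pointing down, gripper open.
Joint ranges: [-2.91, 2.91], [-0.94, 2.29], [0.18, 2.7], [-1.29, 4.43], [0.17, 2.64], [-3, 3]. Speed limits (rad/s): [2.57, 2.57, 3.14, 3.14, 3.14, 3.14].

## Interface

Orientations are given as a rotation vector (axis times angle).
In Python, from workcell import robot, optics gives the robot as it stands. The module is installed in compiled form; this text tells all that it offers.
- The arm moves only by the tool apply_moves, never from a script. Its arguments are lists of equal length, an entry for each row: "delta_pos": the shift along the tool's x, y, z in cm, a list of three; "rot": the turn, a rotation vector about the tool's x, y, z in degrees, a list of three; "jaw": the closure, from 0 (fully open) to 1 (shut). In form: {"delta_pos": [[tx, ty, tz], ...], "rot": [[ax, ay, az], ...], "jaw": [jaw, ...]}. A call has exactly 5 rows; each row is the pose to reach, as a shift and turn from the pose commanded when the call began, along the tool's axes at that moment; what a row does not reach only later rows make up. A row lasts 1/8 s, in which the tool goes at most 62.5 mm and 10.7 degrees, less where a joint would pass 70% of its speed; a pose out of reach is approached as far as the arm can. A call with a gripper value outside its range is refused whole. The fingers move at their own pace and stop on an object; "force" is the grip in N (left out, the last holds). Time passes only in rows, so rows that repeat a pose let the fingers close, or fill a call up. It gives the time, the measured TCP pose, the force and the opening at its end, in the units of the state.
- robot.observe(): the state, without advancing time (a new reading comes with each control period).
- optics.snapshot(name): name is "side" or "top"; returns the picture (384x512x3 uint8, red, green, blue); there is no depth.
- optics.get_calibration(name): a dict with "vfov" (degrees; the focal length in pixels is half the picture's height over the tangent of half this angle, whatever the lens; pixels are square), "cx", "cy" (the principal point, pixels), "k1" (the pictures are not rectified: a ray, as slopes to the right and down, at radius r is drawn at 1 + k1 r^2 times it, then the intrinsics apply), "origin" and "orientation" of the camera in the world. Camera axes: x right, y up, looking along -z (the intrinsics and any distortion apply to the point x, -y, -z); pixel columns grow to the right and rows downward; lengths in m; the calibration is good to about 2 mm. A picture is of the moment at which its call begins. get_calibration takes no time and is no camera call.
- robot.job_done(): hands the job in, once; it reports no verdict.
The state is a dict: "time": time; "joint_positions": joint angles; "qd": joint speeds; "effort": joint torques, N m; "ee_pos": TCP position; "tcp_rot": TCP orientation; "ft_force": force on the tool from outside, world axes, zero at the start; "torque": the same for the moment, N m; "grip_width": opening from 0.0 (shut) to 1.0 (fully open).
Only numpy, scipy, OpenCV 4.12 (cv2) and the standard library are available. Lean on these libraries where they do the work, as an engineer would, in place of code of your own. Each camera call takes 0.05 s, during which the arm holds its last target. There are 200 camera calls.

## Task

With closed fingers, push the row of four vial carriers from behind along the track as one train, without letting it come apart, until the first one sits fully against the red end stop; then push the blue gate fully shut behind the last one and move clear. Pick up and tip nothing, keep the carriers in their channel, and do not disturb the other things on the table.

Things in the scene. Friction and masses are not known exactly. Their poses are not given: they have to be found in the camera images.
- track: Fixed track with a white reader. Origin at table height on its centre line; x along it TOWARDS the end stop, y across to the gate hinge's side, z up. Aluminium channel, x -170 to 140 mm, floor 6 mm above the table, 39 mm wide between side rails 6 mm thick with tops 18 mm above the table. Reader box 85 mm long, 125 wide, 85 high, x 149 to 234 mm.
- end_stop (a point): Red end stop closing the channel in front of the reader: point at the middle of its inner face (the face the first carrier meets), on the channel floor, 6 mm above the table. Axes as track. The stop is 38 mm high.
- carrier1: Loose vial carrier number 1 of 4, counted from the end stop (first, nearest the stop): a white plastic block 36 x 36 mm, 38 mm high, with a vial with a yellow cap standing in it (24 mm across, total height 62 mm); about 80 g, slippery in the channel (the row slides with 1 to 3 N). Origin at the centre of its underside; z up, x along the track. The four start touching.
- carrier2: Loose vial carrier number 2 of 4, counted from the end stop (second): a white plastic block 36 x 36 mm, 38 mm high, with a vial with a green cap standing in it (24 mm across, total height 62 mm); about 80 g, slippery in the channel (the row slides with 1 to 3 N). Origin at the centre of its underside; z up, x along the track. The four start touching.
- carrier3: Loose vial carrier number 3 of 4, counted from the end stop (third): a white plastic block 36 x 36 mm, 38 mm high, with a vial with a red cap standing in it (24 mm across, total height 62 mm); about 80 g, slippery in the channel (the row slides with 1 to 3 N). Origin at the centre of its underside; z up, x along the track. The four start touching.
- carrier4: Loose vial carrier number 4 of 4, counted from the end stop (last, the rear one, to be pushed; its block is grey): a grey plastic block 36 x 36 mm, 38 mm high, with a vial with a blue cap standing in it (24 mm across, total height 62 mm); about 80 g, slippery in the channel (the row slides with 1 to 3 N). Origin at the centre of its underside; z up, x along the track. The four start touching.
- gate (a joint): Blue gate bar, 8 mm thick, 86 mm long, 26 to 40 mm above the table (over the rails), on an upright hinge; rad. 0 = open: points back from the stop and 35 degrees outwards. Grows counter-clockwise from above; 0.61 = straight back; 2.18 = shut at its limit, square across the track, 4.5 mm behind the last carrier when the row is home. Stays where left; about 1.5 N at the pin turns it.
- gate_hinge (a point): Hinge axis of the gate, at the height of the bar's middle (33 mm above the table). It stands 42 mm from the track's centre line on the +y side of the track, 152.5 mm back from the end stop's face; its steel boss is 16 mm across, top 41 mm above the table.
- gate_knob (a point): Black upright pin near the free end of the gate, 12 mm across, 78 mm from the hinge axis, reaching from the bar up to 63 mm above the table; the point lies 45 mm above the table on its axis.
- vial_a: Bystander: loose glass vial with a yellow cap, 24 mm across, 52 mm high, standing beside the track. Origin at underside centre.
- vial_b: Bystander: loose glass vial with a red cap, 24 mm across, 52 mm high, standing beside the track. Origin at underside centre.
- dropper: Bystander: dropper bottle with a blue cap, 34 mm across, 65 mm high, standing near the reader on the gate's side of the track. Origin at underside centre.
- meter: Bystander: grey handheld meter lying on the table, 55 x 100 x 22 mm. Origin at underside centre.
- tip_box: Bystander: closed white pipette-tip box, 85 x 120 x 50 mm. Origin at underside centre.
- cup: Bystander: clear plastic cup, 60 mm across, 60 mm high. Origin at underside centre.
Mind the look-alikes: they are no part of the job. What is shaped like the carrier4 but turquoise is not meant.

How it is judged:
On the way, in this order (a step that is already met when the one before it is completed fails the run):
1. the row of four carriers is home, closed up against the end stop (x of carrier1 in the frame of end_stop above -0.021 m and x of carrier4 in the frame of end_stop above -0.131 m and z of each of carrier1, carrier2, carrier3, carrier4 in the frame of end_stop below 0.004 m and angle between each of carrier1, carrier2, carrier3, carrier4's own z axis and vertical below 0.1 rad and y of carrier1 in the frame of end_stop between -0.006 and 0.006 m and linear speed of each of carrier1, carrier2, carrier3, carrier4 below 0.02 m/s and y of carrier2 in the frame of end_stop between -0.006 and 0.006 m and y of carrier3 in the frame of end_stop between -0.006 and 0.006 m and y of carrier4 in the frame of end_stop between -0.006 and 0.006 m), for 0.2 s.
2. the gate is shut behind the row (value of joint gate above 2.06 rad and x of carrier1 in the frame of end_stop above -0.021 m and x of carrier4 in the frame of end_stop above -0.131 m), for 0.2 s.
At the end, for the whole second after the job is handed in: The first carrier stands within 3 mm of the end stop and the last within 5 mm of where a closed-up row puts it, all four upright (0.1 rad) on the channel floor between the rails and at rest, and the gate is within 0.12 rad of its shut limit (all of step 2 and z of each of carrier1, carrier2, carrier3, carrier4 in the frame of end_stop below 0.004 m and angle between each of carrier1, carrier2, carrier3, carrier4's own z axis and vertical below 0.1 rad and y of carrier1 in the frame of end_stop between -0.006 and 0.006 m and linear speed of each of carrier1, carrier2, carrier3, carrier4 below 0.02 m/s and y of carrier2 in the frame of end_stop between -0.006 and 0.006 m and y of carrier3 in the frame of end_stop between -0.006 and 0.006 m and y of carrier4 in the frame of end_stop between -0.006 and 0.006 m and velocity of joint gate between -0.05 and 0.05 rad/s); the robot touches nothing.
It fails at once if a carrier was lifted or tipped (z of any of carrier1, carrier2, carrier3, carrier4 in the frame of end_stop above 0.01 m or angle between any of carrier1, carrier2, carrier3, carrier4's own z axis and vertical above 0.3 rad).
It fails at once if the row came apart (a gap of more than 10 mm) (horizontal distance between carrier1 and carrier2 above 0.046 m or horizontal distance between carrier2 and carrier3 above 0.046 m or horizontal distance between carrier3 and carrier4 above 0.046 m).
It fails at once if another thing on the table was moved by more than 15 mm or tipped (distance of any of vial_a, vial_b, dropper, meter, tip_box, cup from where it was at the start of the episode above 0.015 m or angle between any of vial_a, vial_b, dropper, meter, tip_box, cup's own z axis and vertical above 0.3 rad).
It also fails if it takes over 54 s, if anything falls off the work surface, if the arm or the gripper's body presses on something with over 40 N, if the wrist force passes 120 N, or if a joint passes its speed limit or range.

## Working session

There is one attempt and no reset: what is moved stays moved. The work goes in short steps, Python scripts to look and compute and a tool call to move; the robot and the scene stay as the last step left them, time stands still between calls to the robot, and variables do not carry over. Pictures are saved under pics/ and viewed, about 8 in all and at most 12, crops included, and the job is handed in when it is done.

Besides the shell and the picture viewer there is one more tool, called after "Call:" by a JSON object that holds its "op" and its "data", one argument or row to a line. apply_moves: Moves the arm, as the interface text tells. Its arguments: {"type":"object","properties":{"delta_pos":{"type":"array","items":{"type":"array","items":{"type":"number"}}},"rot":{"type":"array","items":{"type":"array","items":{"type":"number"}}},"jaw":{"type":"array","items":{"type":"number"}},"force":{"type":"number"}},"required":["delta_pos","rot","jaw"]}

```bash
mkdir -p pics
python3 - <<'E'
from workcell import robot, optics
import cv2
for n in("top","side"):
    cv2.imwrite(f"pics/{n}0.png",optics.snapshot(n)[:,:,::-1]); print(optics.get_calibration(n))
print(robot.observe())
E
```

```text
{'vfov': 55.42517867968959, 'cx': 256.40691080585356, 'cy': 190.05085676427194, 'k1': -0.10211092774882671, 'origin': array([ 0.37384717, -0.04372227,  1.2211327 ]), 'orientation': array([ 0.167625  , -0.13139862, -1.59226641])}
{'vfov': 42.501879432240344, 'cx': 257.6489674782531, 'cy': 190.72579165046363, 'k1': -0.07170752148295233, 'origin': array([0.49621383, 0.92039737, 1.09051079]), 'orientation': array([ 0.07723257, -1.11388385, -2.83117146])}
{'time': 0.1, 'joint_positions': array([ 9.80901929e-01,  1.59010415e-01,  1.59814035e+00, -1.36711877e-05,
        1.38622448e+00, -2.10092735e-01]), 'qd': array([ 7.35712192e-05, -2.89650507e-03, -3.71267353e-03,  4.64131859e-04,
       -8.30476525e-04,  4.88247850e-04]), 'effort': array([-5.38601289e-04, -3.96991396e+01, -3.32336712e+01, -2.23049510e-04,
        4.19564501e-03, -3.80705302e-06]), 'ee_pos': array([0.21287196, 0.533537  , 0.23038462]), 'tcp_rot': array([ 2.60026097e+00,  1.76180368e+00, -2.58620193e-03]), 'ft_force': array([ 0.49657972,  1.12887476, -0.40044108]), 'torque': array([-0.01032945,  0.00658403, -0.04173925]), 'grip_width': 0.9975849234235851}
```

View pics/top0.png

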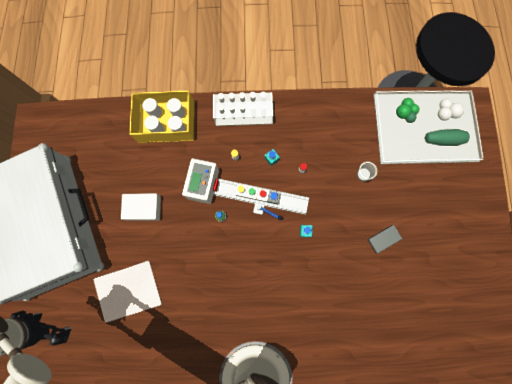

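View pics/side0.png

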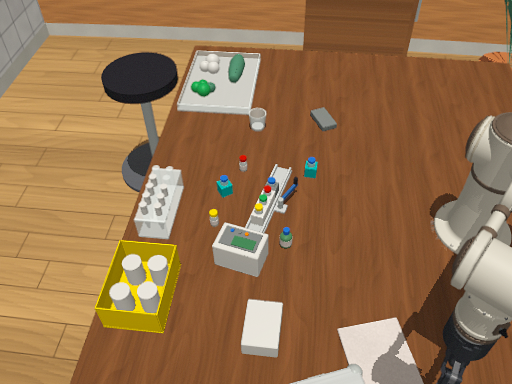

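```bash
cat > h.py <<'E'
import numpy as np, cv2
from workcell import optics
from scipy.spatial.transform import Rotation as R
def cam(n):
    c=optics.get_calibration(n); f=192/np.tan(np.radians(c['vfov']/2))
    K=np.array([[f,0,c['cx']],[0,f,c['cy']],[0,0,1]]); return c,K,R.from_rotvec(c['orientation']).as_matrix()
def w(n,uv,z):
    c,K,M=cam(n); d=np.array([c['k1'],0,0,0,0.])
    p=cv2.undistortPoints(np.array(uv,float).reshape(-1,1,2),K,d).reshape(-1,2)
    r=np.c_[p[:,0],-p[:,1],-np.ones(len(p))]@M.T
    return c['origin']+r*((z-c['origin'][2])/r[:,2])[:,None]
def px(n,P):
    c,K,M=cam(n); q=(np.array(P,float).reshape(-1,3)-c['origin'])@M; q=q*[1,-1,-1]
    return cv2.projectPoints(q,np.zeros(3),np.zeros(3),K,np.array([c['k1'],0,0,0,0.]))[0].reshape(-1,2)
def crop(n,box,s,f,img=None):
    img=optics.snapshot(n)[:,:,::-1] if img is None else img
    u,v,U,V=box; cv2.imwrite(f,cv2.resize(img[v:V,u:U],None,fx=s,fy=s,interpolation=cv2.INTER_CUBIC))
E
python3 - <<'E'
from h import *
crop("top",(180,150,320,240),5,"pics/t1.png",cv2.imread("pics/top0.png"))
crop("side",(205,150,325,275),4.5,"pics/s1.png",cv2.imread("pics/side0.png"))
print(w("top",[[309,206],[217,186]],.018),w("side",[[285,170]],.018))
E
```

```text
[[ 0.54626421 -0.19211738  0.018     ]
 [ 0.62307291  0.11375431  0.018     ]] [[ 0.54341225 -0.16742588  0.018     ]]
```

View pics/t1.png

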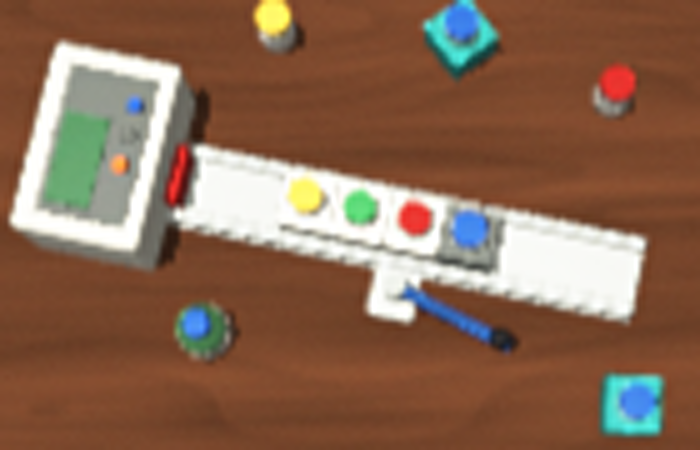

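View pics/s1.png

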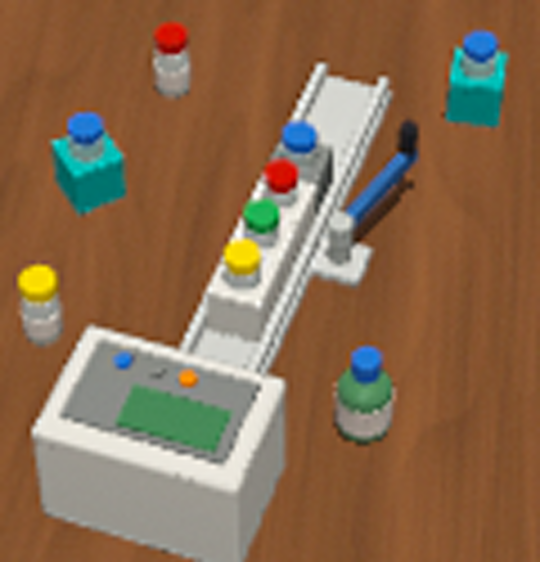

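```bash
cat > fit.py <<'E'
from h import *
from scipy.optimize import least_squares
T=lambda a,s,o:(np.array(a,float)+.5)/s-.5+o
ref=[[149,-62.5,85],[234,-62.5,85],[234,62.5,85],[149,62.5,85],[-170,-25.5,18]]
g=np.radians(180-35)
G=[[-12.5,42,41],[-12.5+78*np.cos(g),42+78*np.sin(g),63]]
tp=T([[182,66],[57,42],[12,225],[138,240],[645,238],[405,290],[508,336],[306,194],[360,207],[415,217],[469,229]],5,[180,150])
sp=T([[90,327],[35,430],[235,487],[285,380],[321,67],[341,216],[408,126],[242,253],[261,213],[282,174],[299,134]],4.5,[205,150])
def world(p,L):
    c,s=np.cos(p[2]),np.sin(p[2]); L=np.array(L,float)/1000
    return np.c_[p[0]+c*L[:,0]-s*L[:,1],p[1]+s*L[:,0]+c*L[:,1],L[:,2]]
def loc(p): return ref+[[G[0][0]+p[4]*1000,42,41],[G[1][0]+p[4]*1000,G[1][1],63]]+[[p[3]*1000-36*i,0,68] for i in range(4)]
def res(p):
    W=world(p,loc(p)); return np.r_[px("top",W)-tp,px("side",W)-sp].ravel()
r=least_squares(res,[.585,-.03,1.8,.05,0],loss='soft_l1'); p=r.x
if __name__=="__main__":
    print(p,np.degrees(p[2])); print(res(p).reshape(2,-1,2).round(1).tolist())
    for n,q in(("top",tp),("side",sp)):  # per-view estimates
        c=least_squares(lambda p:(px(n,world(p,loc(p)))-q).ravel(),p,loss='soft_l1').x; print(n,c)
E
python3 fit.py
```

```text
[ 0.5909515  -0.02268501  1.33519424  0.05487096 -0.00902074] 76.50099463844136
[[[0.1, -0.2], [-0.2, -0.5], [-0.6, -0.1], [-0.1, 2.4], [0.5, -0.1], [0.7, -0.9], [-3.2, 6.7], [-0.1, -0.4], [-0.0, -0.7], [-0.1, -0.5], [0.1, -0.6]], [[-0.6, -1.2], [-1.2, 0.4], [0.9, 1.3], [0.9, -0.6], [-0.7, -1.1], [0.9, -0.8], [7.7, 2.4], [0.1, 0.0], [0.2, -0.2], [-0.3, -0.4], [0.0, -0.0]]]
top [ 0.59044475 -0.02279229  1.33587655  0.05470471 -0.01170715]
side [ 0.5913053  -0.02251001  1.33408129  0.05502668 -0.00712911]
```

```bash
cat >> fit.py <<'E'
def loc2(p):
    g=np.radians(145)+p[5]; h=p[4]*1000-152.5
    return ref+[[h,42,41],[h+78*np.cos(g),42+78*np.sin(g),63]]+[[p[3]*1000-36*i,0,68] for i in range(4)]
m=np.ones((22,1)); m[3]=0; m[5]=m[16]=1
def res2(p):
    W=world(p,loc2(p)); return (np.r_[px("top",W)-tp,px("side",W)-sp]*m).ravel()
p=least_squares(res2,list(p[:4])+[.14,.3],loss='soft_l1').x
if __name__=="__main__":
    print("fit2",p.round(4)); print(res2(p).reshape(2,-1,2).round(1).tolist())
    P=lambda x,y,z=0:world(p,[[x,y,z]])[0].round(4)
    print("stop",P(p[4]*1000,0),"rear face c4",P(p[3]*1000-126,0),"home rear",P(p[4]*1000-144,0),"hinge",P(p[4]*1000-152.5,42),"knob",world(p,loc2(p))[6], "xdir",np.cos(p[2]),np.sin(p[2]),"travel",p[4]-18e-3-p[3])
    for n,uv,z in(("top",[[273/5+180,18/5+150],[617/5+180,82/5+150],[195/5+180,322/5+150],[636/5+180,402/5+150],[462/5+180,20/5+150]],.055),):print(w(n,uv,z).round(3).tolist())
E
python3 fit.py | sed -n '/fit2/,$p'
```

```text
fit2 [ 0.5902 -0.0224  1.3318  0.0548  0.1356  0.3485]
[[[0.1, -0.1], [-0.1, -0.5], [-0.7, -0.1], [-0.0, 0.0], [0.4, 0.3], [-0.8, -0.9], [0.2, -0.1], [-0.2, -0.2], [-0.1, -0.5], [-0.1, -0.2], [0.1, -0.3]], [[-0.5, -1.2], [-1.1, 0.4], [0.8, 1.4], [1.0, -0.5], [-0.3, -1.0], [0.7, 0.4], [0.6, -0.9], [0.3, 0.1], [0.4, -0.1], [-0.0, -0.3], [0.3, 0.1]]]
stop [0.6223 0.1094 0.    ] rear face c4 [ 0.5733 -0.0915  0.    ] home rear [ 0.5882 -0.0305  0.    ] hinge [ 0.5454 -0.0289  0.    ] knob [ 0.50789665 -0.09726501  0.063     ] xdir 0.2367232437511484 0.9715771229644791 travel 0.06278318009912137
[[0.724, 0.05, 0.055], [0.673, -0.176, 0.055], [0.522, 0.103, 0.055], [0.463, -0.178, 0.055], [0.718, -0.076, 0.055]]
```

```bash
cat > go.py <<'E'
from fit import *
from workcell import robot
import sys
H=p[4]*1000
def to(x,y,z,yaw):  # target in stop frame mm; yaw of tool x in track deg
    o=robot.observe(); M=R.from_rotvec(o['tcp_rot'])
    t=world(p,[[x+H,y,z]])[0]; d=M.inv().apply(t-o['ee_pos'])*100
    a=np.radians(yaw)+p[2]; T=R.from_matrix(np.c_[[np.cos(a),np.sin(a),0],[np.sin(a),-np.cos(a),0],[0,0,-1]])
    print("delta cm",d.round(2),"rot deg",np.degrees((M.inv()*T).as_rotvec()).round(1))
def where():
    o=robot.observe(); q=o['ee_pos'][:2]-p[:2]; c,s=np.cos(p[2]),np.sin(p[2])
    tx=R.from_rotvec(o['tcp_rot']).as_matrix()[:,0]
    f=o['ft_force']
    print("t",round(o['time'],2),"stopframe mm",(np.array([c*q[0]+s*q[1]-p[4],-s*q[0]+c*q[1],o['ee_pos'][2]])*1000).round(1),"yaw",round(np.degrees(np.arctan2(tx[1],tx[0])-p[2]),1),"F along,across,up",round(c*f[0]+s*f[1],2),round(-s*f[0]+c*f[1],2),round(f[2],2),"grip",round(o['grip_width'],2),"q",o['joint_positions'].round(2))
where()
if len(sys.argv)>4: to(*map(float,sys.argv[1:5]))
E
python3 go.py -255 0 150 -90
```

```text
t 0.1 stopframe mm [315.2 498.2 230.4] yaw -8.1 F along,across,up 1.21 -0.22 -0.4 grip 1.0 q [ 0.98  0.16  1.6  -0.    1.39 -0.21]
delta cm [-49.45  57.33   8.1 ] rot deg [ 0.1  0.1 81.9]
```

Call:
{"op": "apply_moves", "data": {
  "delta_pos": [
    [-4.0,4.6,0],
    [-8.0,9.2,0],
    [-12.0,13.8,0],
    [-16.0,18.4,0],
    [-20.0,23.0,0]
  ],
  "rot": [
    [0,0,8],
    [0,0,16],
    [0,0,24],
    [0,0,32],
    [0,0,40]
  ],
  "jaw": [1,1,1,1,1],
  "force": 40
}}

```text
time: 0.72
ee_pos: [0.3529, 0.2612, 0.231]
tcp_rot: [3.048, 0.76, -0.0]
ft_force: [0.4, 0.1, -0.2]
grip_width: -0.001
```

```bash
python3 go.py -255 0 150 -90
```

```text
t 0.72 stopframe mm [ 83.7 297.6 231. ] yaw -48.3 F along,across,up 0.16 -0.37 -0.22 grip -0.0 q [ 0.36 -0.21  1.96 -0.    1.39 -0.13]
delta cm [-0.3  45.09  8.1 ] rot deg [ 0.   0.  41.7]
```

Call:
{"op": "apply_moves", "data": {
  "delta_pos": [
    [0,5.5,0],
    [0,11,0],
    [0,16.5,0],
    [0,22,0],
    [0,27.5,1]
  ],
  "rot": [
    [0,0,8.4],
    [0,0,16.8],
    [0,0,25.2],
    [0,0,33.6],
    [0,0,41.7]
  ],
  "jaw": [1,1,1,1,1]
}}

```text
time: 1.35
ee_pos: [0.4837, 0.0189, 0.2217]
tcp_rot: [-3.119, 0.376, -0.003]
ft_force: [1.5, 1.4, 0.3]
grip_width: 0.002
```

```bash
python3 go.py -255 0 100 -90
```

```text
t 1.35 stopframe mm [-120.7  113.2  221.7] yaw -90.1 F along,across,up 1.69 -1.12 0.27 grip 0.0 q [-0.21 -0.08  1.86  0.    1.36  0.03]
delta cm [11.31 13.42 12.19] rot deg [-0.  -0.1 -0.1]
```

Call:
{"op": "apply_moves", "data": {
  "delta_pos": [
    [3.8,4.5,1.5],
    [7.6,9.0,3.5],
    [11.3,13.4,6.5],
    [11.3,13.4,10],
    [11.3,13.4,12.2]
  ],
  "rot": [
    [0,0,0],
    [0,0,0],
    [0,0,0],
    [0,0,0],
    [0,0,0]
  ],
  "jaw": [1,1,1,1,1]
}}

```text
time: 1.98
ee_pos: [0.5602, -0.1362, 0.0965]
tcp_rot: [-3.118, 0.37, 0.006]
ft_force: [0.8, 1.6, -0.8]
grip_width: 0.004
```

```bash
python3 - <<'E'
from h import *
crop("top",(180,150,320,240),5,"pics/t2.png")
crop("side",(205,110,325,235),4.5,"pics/s2.png")
E
python3 go.py -255 0 26 -90
```

```text
t 2.08 stopframe mm [-252.4    3.8   95.6] yaw -89.8 F along,across,up 0.56 -0.0 1.67 grip 0.0 q [-0.45  0.3   1.71  0.    1.14 -0.21]
delta cm [0.43 0.27 6.96] rot deg [-0.1  0.4  0.2]
```

View pics/s2.png

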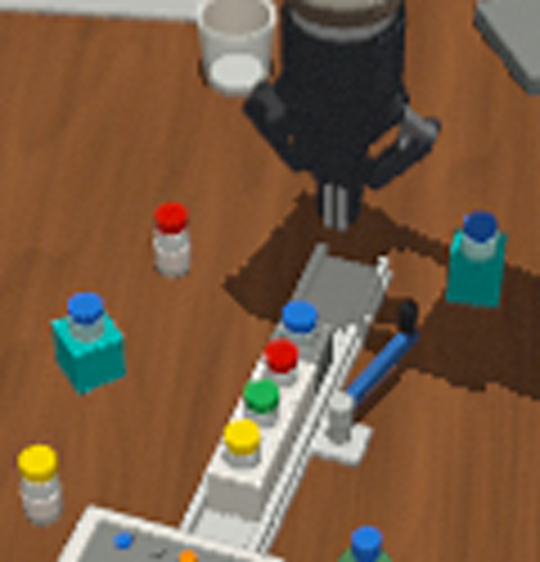

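Call:
{"op": "apply_moves", "data": {
  "delta_pos": [
    [0,0,1.5],
    [0.2,0.1,3],
    [0.2,0.1,4.8],
    [0.2,0.1,6.4],
    [0.2,0.1,6.6]
  ],
  "rot": [
    [0,0,0],
    [0,0,0],
    [0,0,0],
    [0,0,0],
    [0,0,0]
  ],
  "jaw": [1,1,1,1,1]
}}

```text
time: 2.7
ee_pos: [0.5619, -0.1367, 0.0313]
tcp_rot: [-3.119, 0.368, 0.005]
ft_force: [0.3, 0.1, -0.1]
grip_width: -0.002
```

```bash
python3 go.py -225 0 26 -90
```

```text
t 2.7 stopframe mm [-253.4    0.4   31.3] yaw -89.8 F along,across,up 0.12 -0.25 -0.1 grip -0.0 q [-0.45  0.41  1.72  0.    1.02 -0.21]
delta cm [ 0.06 -2.84  0.54] rot deg [-0.   0.2  0.2]
```

Call:
{"op": "apply_moves", "data": {
  "delta_pos": [
    [0,-1.2,0.4],
    [0,-2.2,0.4],
    [0,-2.7,0.4],
    [0,-3.1,0.4],
    [0,-3.5,0.4]
  ],
  "rot": [
    [0,0,0],
    [0,0,0],
    [0,0,0],
    [0,0,0],
    [0,0,0]
  ],
  "jaw": [1,1,1,1,1]
}}

```text
time: 3.32
ee_pos: [0.5716, -0.1031, 0.0295]
tcp_rot: [3.12, -0.368, 0.001]
ft_force: [0.3, 0.4, -0.3]
grip_width: -0.002
```

```bash
python3 go.py -200 0 26 -90
```

```text
t 3.33 stopframe mm [-218.5   -1.    29.5] yaw -89.8 F along,across,up 0.41 -0.17 -0.26 grip -0.0 q [-0.39  0.41  1.72 -0.    1.01 -0.15]
delta cm [-0.09 -1.85  0.35] rot deg [ 0.  -0.   0.2]
```

Call:
{"op": "apply_moves", "data": {
  "delta_pos": [
    [0,-0.4,0.2],
    [-0.1,-0.9,0.2],
    [-0.1,-1.4,0.2],
    [-0.1,-1.9,0.2],
    [-0.1,-2.4,0.2]
  ],
  "rot": [
    [0,0,0],
    [0,0,0],
    [0,0,0],
    [0,0,0],
    [0,0,0]
  ],
  "jaw": [1,1,1,1,1]
}}

```text
time: 3.95
ee_pos: [0.5759, -0.0794, 0.0272]
tcp_rot: [-3.12, 0.368, 0.0]
ft_force: [-0.6, -0.9, -0.3]
grip_width: 0.002
```

```bash
python3 go.py -170 0 26 -90
```

```text
t 3.95 stopframe mm [-194.3    0.4   27.2] yaw -89.8 F along,across,up -1.05 0.35 -0.34 grip 0.0 q [-0.34  0.42  1.72  0.    1.01 -0.11]
delta cm [ 0.05 -2.43  0.12] rot deg [-0.   0.   0.2]
```

Contact is made (about −1 N along the track); I keep pushing.

Call:
{"op": "apply_moves", "data": {
  "delta_pos": [
    [0,-0.5,0],
    [0,-1.0,0],
    [0,-1.5,0],
    [0,-2.0,0],
    [0,-2.5,0]
  ],
  "rot": [
    [0,0,0],
    [0,0,0],
    [0,0,0],
    [0,0,0],
    [0,0,0]
  ],
  "jaw": [1,1,1,1,1]
}}

```text
time: 4.58
ee_pos: [0.5818, -0.0551, 0.0273]
tcp_rot: [-3.12, 0.368, 0.0]
ft_force: [-0.5, -0.9, -0.0]
grip_width: 0.002
```

```bash
python3 go.py -155 0 26 -90; python3 -c "
from h import *
crop('top',(195,160,320,235),6,'pics/t3.png')"
```

```text
t 4.58 stopframe mm [-169.3    0.4   27.3] yaw -89.8 F along,across,up -1.0 0.27 -0.01 grip 0.0 q [-0.3   0.42  1.71  0.    1.01 -0.07]
delta cm [ 0.05 -1.43  0.13] rot deg [-0.   0.   0.2]
```

View pics/t3.png

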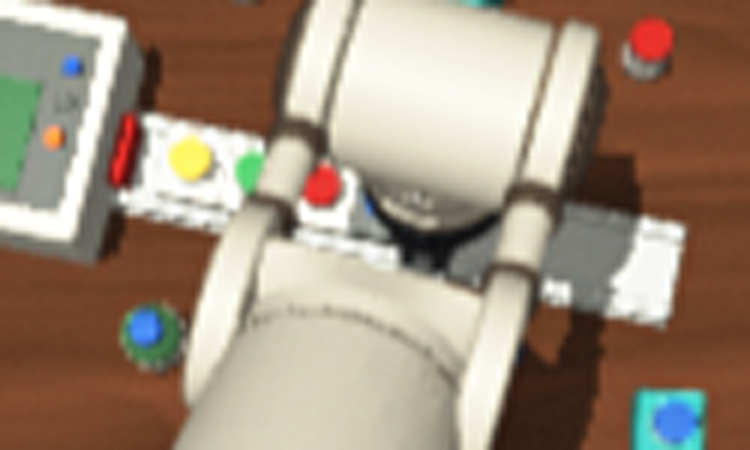

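Crop shows yellow (190,159), green (250,172), red (322,186) caps in evenly spaced line, stop at (125,150): gap roughly 14 mm left.

Call:
{"op": "apply_moves", "data": {
  "delta_pos": [
    [0,-0.3,0],
    [0,-0.6,0],
    [0,-0.8,0],
    [0,-1.0,0],
    [0,-1.1,0]
  ],
  "rot": [
    [0,0,0],
    [0,0,0],
    [0,0,0],
    [0,0,0],
    [0,0,0]
  ],
  "jaw": [1,1,1,1,1]
}}

```text
time: 5.25
ee_pos: [0.5843, -0.0447, 0.0273]
tcp_rot: [3.12, -0.368, -0.0]
ft_force: [-0.3, -1.3, 0.1]
grip_width: 0.001
```

Call:
{"op": "apply_moves", "data": {
  "delta_pos": [
    [0,-0.1,0],
    [0,-0.2,0],
    [0,-0.2,0],
    [0,-0.3,0],
    [0,-0.3,0]
  ],
  "rot": [
    [0,0,0],
    [0,0,0],
    [0,0,0],
    [0,0,0],
    [0,0,0]
  ],
  "jaw": [1,1,1,1,1]
}}

```text
time: 5.88
ee_pos: [0.5851, -0.0417, 0.0273]
tcp_rot: [-3.12, 0.368, -0.0]
ft_force: [0.7, 0.3, 0.1]
grip_width: -0.001
```

```bash
python3 go.py -155 0 26 -90
```

```text
t 5.88 stopframe mm [-155.6    0.4   27.3] yaw -89.8 F along,across,up 0.47 -0.57 0.12 grip -0.0 q [-0.28  0.43  1.7   0.    1.01 -0.04]
delta cm [ 0.04 -0.06  0.13] rot deg [-0.  -0.   0.2]
```

Call:
{"op": "apply_moves", "data": {
  "delta_pos": [
    [0,-0.1,0],
    [0,-0.1,0],
    [0,-0.2,0],
    [0,-0.2,0],
    [0,-0.2,0]
  ],
  "rot": [
    [0,0,0],
    [0,0,0],
    [0,0,0],
    [0,0,0],
    [0,0,0]
  ],
  "jaw": [1,1,1,1,1]
}}

```text
time: 6.5
ee_pos: [0.5855, -0.0398, 0.0273]
tcp_rot: [-3.12, 0.368, -0.0]
ft_force: [1.2, -1.0, 0.4]
grip_width: -0.001
```

Call:
{"op": "apply_moves", "data": {
  "delta_pos": [
    [0,-0.1,0],
    [0,-0.1,0],
    [0,-0.2,0],
    [0,-0.2,0],
    [0,-0.2,0]
  ],
  "rot": [
    [0,0,0],
    [0,0,0],
    [0,0,0],
    [0,0,0],
    [0,0,0]
  ],
  "jaw": [1,1,1,1,1]
}}

```text
time: 7.12
ee_pos: [0.586, -0.0378, 0.0273]
tcp_rot: [-3.12, 0.368, -0.0]
ft_force: [-0.8, -1.0, -0.5]
grip_width: -0.002
```

```bash
python3 go.py -155 0 26 -90
```

```text
t 7.12 stopframe mm [-151.6    0.5   27.3] yaw -89.8 F along,across,up -1.21 0.56 -0.45 grip -0.0 q [-0.27  0.43  1.7   0.    1.01 -0.04]
delta cm [0.04 0.34 0.13] rot deg [-0.   0.   0.2]
```

Call:
{"op": "apply_moves", "data": {
  "delta_pos": [
    [0,-0.1,0],
    [0,-0.1,0],
    [0,-0.2,0],
    [0,-0.2,0],
    [0,-0.2,0]
  ],
  "rot": [
    [0,0,0],
    [0,0,0],
    [0,0,0],
    [0,0,0],
    [0,0,0]
  ],
  "jaw": [1,1,1,1,1]
}}

```text
time: 7.75
ee_pos: [0.5864, -0.0361, 0.0273]
tcp_rot: [3.12, -0.368, -0.0]
ft_force: [-0.9, -1.9, -0.5]
grip_width: -0.002
```

```bash
python3 go.py; python3 -c "
from h import *
crop('side',(205,170,305,270),6,'pics/s3.png')"
```

```text
t 7.75 stopframe mm [-149.8    0.5   27.3] yaw -89.8 F along,across,up -2.11 0.45 -0.45 grip -0.0 q [-0.27  0.43  1.7  -0.    1.01 -0.03]
```

View pics/s3.png

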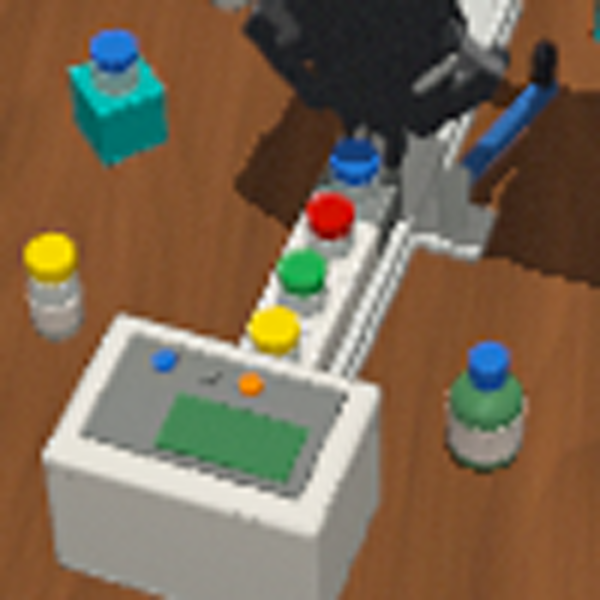

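Call:
{"op": "apply_moves", "data": {
  "delta_pos": [
    [0,-0.1,0],
    [0,-0.1,0],
    [0,-0.2,0],
    [0,-0.2,0],
    [0,-0.2,0]
  ],
  "rot": [
    [0,0,0],
    [0,0,0],
    [0,0,0],
    [0,0,0],
    [0,0,0]
  ],
  "jaw": [1,1,1,1,1]
}}

```text
time: 8.43
ee_pos: [0.5865, -0.036, 0.0273]
tcp_rot: [3.117, -0.367, -0.001]
ft_force: [-2.6, -8.9, 0.4]
grip_width: 0.002
```

```bash
python3 go.py; python3 -c "
from fit import *
for q in ([274,328],[302,271],[330,215],[354,159]):
  W=w('side',[T(q,6,np.array([205,170]))],.068)[0][:2]-p[:2];c,s=np.cos(p[2]),np.sin(p[2]);print((c*W[0]+s*W[1]-p[4])*1000,(-s*W[0]+c*W[1])*1000)"
```

```text
t 8.43 stopframe mm [-149.7    0.4   27.3] yaw -89.7 F along,across,up -9.28 0.43 0.42 grip 0.0 q [-0.27  0.43  1.7  -0.    1.01 -0.03]
-12.366004289275562 0.954833789671105
-47.5860676668927 1.2416886158093907
-83.4358851819935 1.7473051492345164
-119.89668723125088 0.5096557582107584
```

Call:
{"op": "apply_moves", "data": {
  "delta_pos": [
    [0,0.1,0],
    [0,0.8,0],
    [0,2.5,0],
    [0,4.5,-3],
    [0,5.5,-8]
  ],
  "rot": [
    [0,0,0],
    [0,0,0],
    [0,0,0],
    [0,0,0],
    [0,0,0]
  ],
  "jaw": [1,1,1,1,1]
}}

```text
time: 9.05
ee_pos: [0.5719, -0.0884, 0.1061]
tcp_rot: [-3.118, 0.37, 0.007]
ft_force: [1.0, 0.2, -0.7]
grip_width: -0.003
```

Call:
{"op": "apply_moves", "data": {
  "delta_pos": [
    [-5,0,-2],
    [-10,0,-2],
    [-15,0,-2],
    [-15,0,-2],
    [-15,0,-2]
  ],
  "rot": [
    [0,0,10],
    [0,0,20],
    [0,0,30],
    [0,0,40],
    [0,0,50]
  ],
  "jaw": [1,1,1,1,1]
}}

```text
time: 9.68
ee_pos: [0.4275, -0.0529, 0.1273]
tcp_rot: [-2.667, 1.66, -0.001]
ft_force: [0.1, 0.7, 0.4]
grip_width: -0.004
```

```bash
python3 go.py; python3 -c "
from h import *
crop('top',(190,150,320,240),5,'pics/t4.png')
crop('side',(205,110,325,235),4.5,'pics/s4.png')
a=cv2.imread('pics/t4.png');b=cv2.imread('pics/s4.png');a=cv2.resize(a,(650,450))
cv2.imwrite('pics/c4.png',np.hstack([a[:,230:],cv2.copyMakeBorder(b[:450],0,0,0,0,0)[:,160:]]))
print(a.shape,b.shape)"
```

```text
t 9.68 stopframe mm [-203.7  150.9  127.3] yaw -140.1 F along,across,up 0.74 0.03 0.4 grip -0.0 q [-0.41 -0.12  2.09  0.    1.17  0.71]
(450, 650, 3) (562, 540, 3)
```

View pics/c4.png

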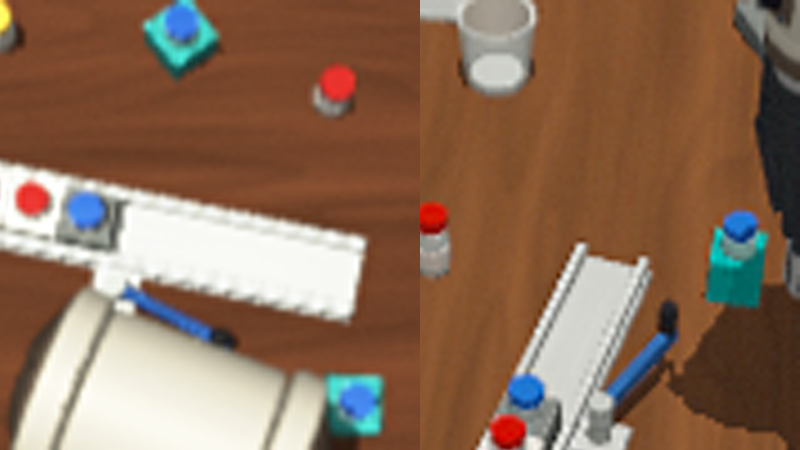

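```bash
cat > path.py <<'E'
from fit import *
p[4]=.1405
c,s=np.cos(p[2]),np.sin(p[2])
def fr(W): q=W[:,:2]-p[:2]; return np.c_[c*q[:,0]+s*q[:,1]-p[4],-s*q[:,0]+c*q[:,1]]*1000
for n,q in(("top",tp),("side",sp)):
    k=fr(w(n,[q[6]],.063)); print(n,"hinge",fr(w(n,[q[5]],.041)).round(1),"knob",k.round(1), "th",np.degrees(np.arctan2(k[0,1]-42,k[0,0]+152.5)),"r",np.hypot(*(k[0]-[-152.5,42])))
E
python3 path.py
```

```text
top hinge [[-160.7   44.4]] knob [[-232.    62.6]] th 165.4804384708633 r 82.12912313893793
side hinge [[-158.4   39.7]] knob [[-228.5   61.8]] th 165.4090451270899 r 78.50054055350897
```

```bash
sed -i 's/^H=.*/p[4]=.1405; H=p[4]*1000/' go.py; python3 go.py -246 84 100 -143; python3 go.py -246 84 50 -143
cat > tab.py <<'E'
import numpy as np
a=np.radians(-143);X=np.array([np.cos(a),np.sin(a)]);Y=np.array([np.sin(a),-np.cos(a)])
P0=None
for th in range(165,276,7):
    t=np.radians(th);P=np.array([-152.5+78*np.cos(t),42+78*np.sin(t)])+16.6*Y
    if P0 is None:P0=P
    print(th,P.round(1),"rel165 cm",(np.array([X@(P-P0),Y@(P-P0)])/10).round(2))
E
python3 tab.py
```

```text
t 9.78 stopframe mm [-208.6  150.3  127.4] yaw -139.8 F along,across,up 0.34 0.22 0.12 grip 0.0 q [-0.41 -0.11  2.09  0.    1.17  0.7 ]
delta cm [ 7.13 -2.66  2.75] rot deg [-0.  -0.   3.2]
t 9.78 stopframe mm [-208.6  150.3  127.4] yaw -139.8 F along,across,up 0.34 0.22 0.12 grip 0.0 q [-0.41 -0.11  2.09  0.    1.17  0.7 ]
delta cm [ 7.13 -2.65  7.75] rot deg [-0.  -0.   3.2]
165 [-237.8   75.4] rel165 cm [0. 0.]
172 [-239.7   66.1] rel165 cm [ 0.71 -0.63]
179 [-240.5   56.6] rel165 cm [ 1.34 -1.34]
186 [-240.1   47.1] rel165 cm [ 1.88 -2.13]
193 [-238.5   37.7] rel165 cm [ 2.32 -2.97]
200 [-235.8   28.6] rel165 cm [ 2.66 -3.87]
207 [-232.    19.8] rel165 cm [ 2.88 -4.79]
214 [-227.2   11.6] rel165 cm [ 2.99 -5.74]
221 [-221.4    4.1] rel165 cm [ 2.98 -6.69]
228 [-214.7   -2.7] rel165 cm [ 2.85 -7.63]
235 [-207.2   -8.6] rel165 cm [ 2.62 -8.56]
242 [-199.1  -13.6] rel165 cm [ 2.27 -9.44]
249 [-190.4  -17.6] rel165 cm [  1.81 -10.28]
256 [-181.4  -20.4] rel165 cm [  1.26 -11.06]
263 [-172.   -22.2] rel165 cm [  0.62 -11.76]
270 [-162.5  -22.7] rel165 cm [ -0.11 -12.38]
```

Call:
{"op": "apply_moves", "data": {
  "delta_pos": [
    [2.5,-0.9,0],
    [5,-1.8,1],
    [7.1,-2.6,3],
    [7.1,-2.6,6],
    [7.1,-2.6,7.7]
  ],
  "rot": [
    [0,0,1],
    [0,0,2],
    [0,0,3.2],
    [0,0,3.2],
    [0,0,3.2]
  ],
  "jaw": [1,1,1,1,1]
}}

```text
time: 10.4
ee_pos: [0.4823, -0.1045, 0.0487]
tcp_rot: [2.627, -1.723, -0.004]
ft_force: [0.6, 0.5, 0.0]
grip_width: 0.002
```

```bash
python3 go.py -238 75.5 50 -143; python3 -c "
from h import *
crop('side',(245,130,345,230),6,'pics/s5.png')"
```

```text
t 10.4 stopframe mm [-245.8   85.4   48.7] yaw -142.8 F along,across,up 0.65 -0.43 0.02 grip 0.0 q [-0.46  0.18  1.96  0.    1.    0.7 ]
delta cm [-0.02 -1.26 -0.14] rot deg [0.1 0.1 0.2]
```

View pics/s5.png

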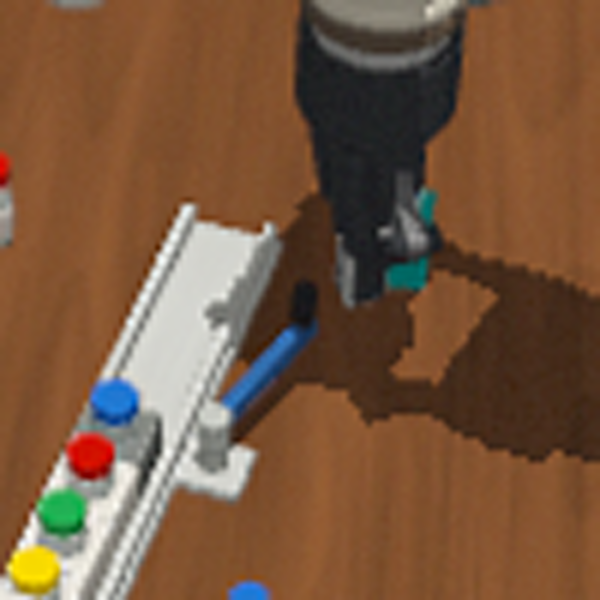

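Call:
{"op": "apply_moves", "data": {
  "delta_pos": [
    [0,-0.7,0],
    [0.2,-1.2,0],
    [0.7,-1.8,0],
    [1.3,-2.5,0],
    [1.9,-3.3,0]
  ],
  "rot": [
    [0,0,0],
    [0,0,0],
    [0,0,0],
    [0,0,0],
    [0,0,0]
  ],
  "jaw": [1,1,1,1,1]
}}

```text
time: 11.08
ee_pos: [0.5216, -0.1117, 0.0516]
tcp_rot: [2.622, -1.722, 0.005]
ft_force: [-3.2, -8.3, -1.1]
grip_width: 0.001
```

```bash
python3 go.py -232 19.8 50 -143
```

```text
t 11.07 stopframe mm [-243.5   45.5   51.6] yaw -142.9 F along,across,up -8.83 1.17 -1.12 grip 0.0 q [-0.43  0.27  1.85 -0.01  1.02  0.73]
delta cm [ 0.63 -2.75  0.15] rot deg [ 0.1 -0.3  0.1]
```

Call:
{"op": "apply_moves", "data": {
  "delta_pos": [
    [0.6,-0.6,0],
    [1.0,-1.5,0],
    [1.2,-2.4,0],
    [1.3,-3.4,0],
    [1.3,-4.3,0]
  ],
  "rot": [
    [0,0,0],
    [0,0,0],
    [0,0,0],
    [0,0,0],
    [0,0,0]
  ],
  "jaw": [1,1,1,1,1]
}}

```text
time: 11.7
ee_pos: [0.5664, -0.1032, 0.0503]
tcp_rot: [-2.625, 1.726, 0.0]
ft_force: [-1.4, -3.2, -0.2]
grip_width: -0.001
```

```bash
python3 go.py -224.4 4.1 50 -143; python3 -c "
from h import *
crop('side',(235,130,335,230),6,'pics/s6.png')"
```

```text
t 11.7 stopframe mm [-224.6    4.    50.3] yaw -143.0 F along,across,up -3.4 0.62 -0.19 grip -0.0 q [-0.39  0.37  1.73  0.    1.04  0.77]
delta cm [-0.02 -0.01  0.03] rot deg [-0.  0.  0.]
```

View pics/s6.png

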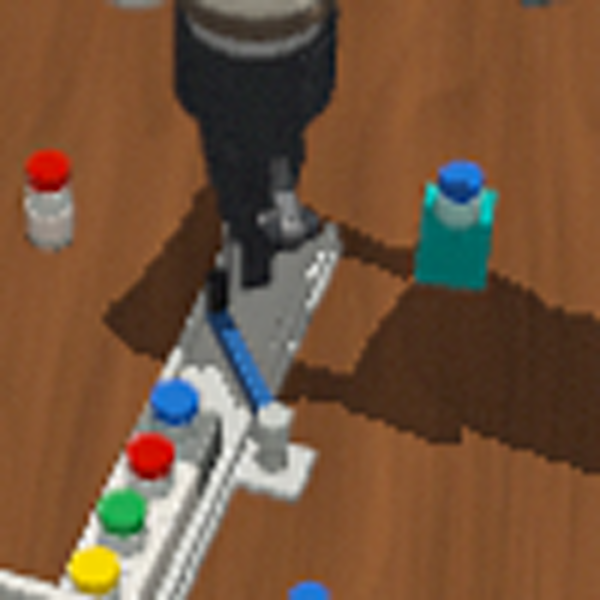

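Call:
{"op": "apply_moves", "data": {
  "delta_pos": [
    [-0.1,-0.9,0],
    [-0.4,-1.8,0],
    [-0.7,-2.7,0],
    [-1.2,-3.5,0],
    [-1.7,-4.3,0]
  ],
  "rot": [
    [0,0,0],
    [0,0,0],
    [0,0,0],
    [0,0,0],
    [0,0,0]
  ],
  "jaw": [1,1,1,1,1]
}}

```text
time: 12.38
ee_pos: [0.5987, -0.0705, 0.0503]
tcp_rot: [-2.625, 1.726, 0.0]
ft_force: [-0.8, -1.6, -0.1]
grip_width: -0.001
```

```bash
python3 go.py -165.5 -22.7 50 -143; python3 -c "
from h import *
crop('side',(225,140,325,240),6,'pics/s7.png')"
```

```text
t 12.38 stopframe mm [-185.2  -19.7   50.3] yaw -143.0 F along,across,up -1.72 0.44 -0.06 grip -0.0 q [-0.32  0.43  1.65  0.    1.06  0.85]
delta cm [-1.39 -1.43  0.03] rot deg [-0.  0.  0.]
```

View pics/s7.png

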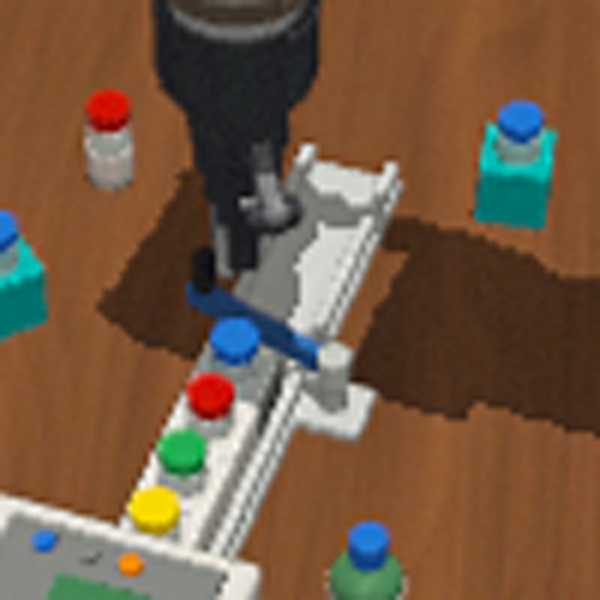

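Call:
{"op": "apply_moves", "data": {
  "delta_pos": [
    [-0.4,-0.5,0],
    [-0.7,-0.8,0],
    [-1.0,-1.1,0],
    [-1.2,-1.3,0],
    [-1.4,-1.4,0]
  ],
  "rot": [
    [0,0,0],
    [0,0,0],
    [0,0,0],
    [0,0,0],
    [0,0,0]
  ],
  "jaw": [1,1,1,1,1]
}}

```text
time: 13.05
ee_pos: [0.6057, -0.0526, 0.0503]
tcp_rot: [-2.625, 1.726, 0.0]
ft_force: [-0.7, -1.0, 0.3]
grip_width: -0.001
```

```bash
python3 go.py -162.5 -22.7 50 -143
```

```text
t 13.05 stopframe mm [-166.2  -22.2   50.3] yaw -143.0 F along,across,up -1.13 0.48 0.34 grip -0.0 q [-0.29  0.44  1.63  0.    1.07  0.88]
delta cm [-0.26 -0.26  0.03] rot deg [-0.  0.  0.]
```

Call:
{"op": "apply_moves", "data": {
  "delta_pos": [
    [-0.1,-0.1,0],
    [-0.2,-0.15,0],
    [-0.3,-0.2,0],
    [-0.3,-0.2,0],
    [-0.3,-0.2,0]
  ],
  "rot": [
    [0,0,0],
    [0,0,0],
    [0,0,0],
    [0,0,0],
    [0,0,0]
  ],
  "jaw": [1,1,1,1,1]
}}

```text
time: 13.68
ee_pos: [0.6063, -0.0491, 0.0503]
tcp_rot: [-2.625, 1.726, 0.0]
ft_force: [-0.3, -0.6, -0.1]
grip_width: -0.001
```

Call:
{"op": "apply_moves", "data": {
  "delta_pos": [
    [-0.1,-0.1,0],
    [-0.2,-0.1,0],
    [-0.2,-0.15,0],
    [-0.2,-0.15,0],
    [-0.2,-0.15,0]
  ],
  "rot": [
    [0,0,0],
    [0,0,0],
    [0,0,0],
    [0,0,0],
    [0,0,0]
  ],
  "jaw": [1,1,1,1,1]
}}

```text
time: 14.3
ee_pos: [0.6067, -0.0466, 0.0502]
tcp_rot: [2.625, -1.726, -0.001]
ft_force: [-3.1, -0.9, 1.4]
grip_width: -0.001
```

```bash
python3 go.py -160 -22.7 50 -143
```

```text
t 14.3 stopframe mm [-160.1  -21.8   50.2] yaw -143.0 F along,across,up -1.59 2.83 1.42 grip -0.0 q [-0.28  0.44  1.63  0.    1.07  0.89]
delta cm [ 0.05 -0.08  0.02] rot deg [0. 0. 0.]
```

Call:
{"op": "apply_moves", "data": {
  "delta_pos": [
    [-0.1,-0.1,0],
    [-0.2,-0.15,0],
    [-0.2,-0.15,0],
    [-0.2,-0.15,0],
    [-0.2,-0.15,0]
  ],
  "rot": [
    [0,0,0],
    [0,0,0],
    [0,0,0],
    [0,0,0],
    [0,0,0]
  ],
  "jaw": [1,1,1,1,1]
}}

```text
time: 14.92
ee_pos: [0.6068, -0.046, 0.0502]
tcp_rot: [2.622, -1.724, -0.0]
ft_force: [-5.4, -6.4, 2.5]
grip_width: 0.0
```

```bash
python3 go.py -160 -22.7 50 -143
```

```text
t 14.93 stopframe mm [-159.5  -21.7   50.2] yaw -143.0 F along,across,up -7.45 3.71 2.47 grip 0.0 q [-0.27  0.44  1.63 -0.    1.07  0.89]
delta cm [ 0.09 -0.05  0.02] rot deg [ 0.2 -0.1  0. ]
```

Call:
{"op": "apply_moves", "data": {
  "delta_pos": [
    [0.4,0.5,0],
    [1.5,1.6,0],
    [3,3,0],
    [4,4,-4],
    [5,5,-10]
  ],
  "rot": [
    [0,0,0],
    [0,0,0],
    [0,0,0],
    [0,0,0],
    [0,0,0]
  ],
  "jaw": [1,1,1,1,1]
}}

```text
time: 15.55
ee_pos: [0.5792, -0.111, 0.1492]
tcp_rot: [2.623, -1.727, -0.008]
ft_force: [1.2, -1.0, 0.0]
grip_width: 0.002
```

Call:
{"op": "apply_moves", "data": {
  "delta_pos": [
    [4,4,-2],
    [8,6,-3],
    [10,8,-3],
    [10,8,-3],
    [10,8,-3]
  ],
  "rot": [
    [0,0,0],
    [0,0,0],
    [0,0,0],
    [0,0,0],
    [0,0,0]
  ],
  "jaw": [1,1,1,1,1]
}}

```text
time: 16.18
ee_pos: [0.5473, -0.2334, 0.18]
tcp_rot: [-2.624, 1.727, 0.001]
ft_force: [0.1, 0.6, -0.8]
grip_width: 0.0
```

```bash
python3 go.py; python3 -c "
from h import *
crop('top',(190,150,320,240),4,'pics/a.png')
crop('side',(205,150,325,270),4,'pics/b.png')
a=cv2.imread('pics/a.png');b=cv2.imread('pics/b.png')
print(a.shape,b.shape)
a=a[:, :400]; b=b[:360,:400]
cv2.imwrite('pics/c8.png',np.hstack([a,b]))"
```

```text
t 16.18 stopframe mm [-355.6   -8.3  180. ] yaw -143.0 F along,across,up 0.55 0.06 -0.78 grip 0.0 q [-0.61  0.25  1.59  0.    1.3   0.56]
(360, 520, 3) (480, 480, 3)
```

View pics/c8.png

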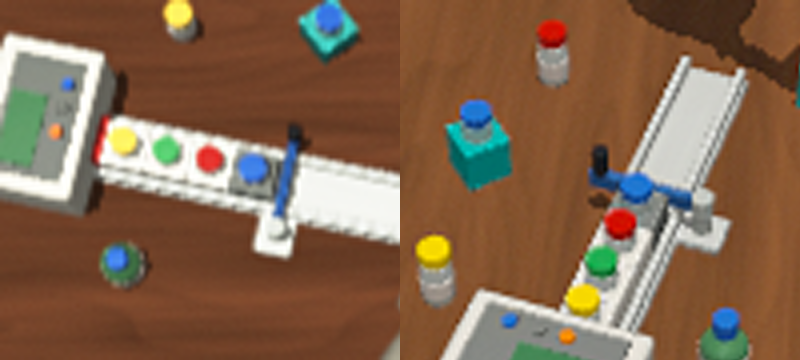

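```bash
cat >> path.py <<'E'
print("final")
o={"top":np.array([190,150]),"side":np.array([205,150])}
D={"top":([278,228],[295,131],[[123,141],[166,151],[209,160],[253,169]]),"side":([302,196],[200,152],[[183,298],[202,259],[221,221],[237,186]])}
for n,(h,k,cs) in D.items():
    h=fr(w(n,[T(h,4,o[n])],.041))[0];k=fr(w(n,[T(k,4,o[n])],.063))[0]
    print(n,h.round(1),k.round(1),"shut angle err deg (img hinge / nominal hinge)",[round(np.degrees(np.arctan2(k[0]-x,-(k[1]-y))),1) for x,y in(h,(-152.5,42))],"caps",[fr(w(n,[T(q,4,o[n])],.068))[0].round(1).tolist() for q in cs])
E
python3 path.py | sed -n '/final/,$p'
```

```text
final
top [-155.4   42.3] [-153.1  -35.1] shut angle err deg (img hinge / nominal hinge) [np.float64(1.7), np.float64(-0.4)] caps [[-19.1, 2.9], [-55.1, 3.7], [-90.7, 3.7], [-126.9, 3.5]]
side [-154.4   40.2] [-151.4  -36.2] shut angle err deg (img hinge / nominal hinge) [np.float64(2.2), np.float64(0.8)] caps [[-17.8, 1.1], [-53.9, 1.3], [-90.5, 1.8], [-124.9, 1.3]]
```

```bash
python3 -c "
from workcell import robot
print(robot.job_done())"
```

```text
the job is handed in; nothing more can be done
None
```

With closed fingers I pushed the grey rear carrier, and the row of four moved as one train until carrier 1 met the red stop. There the tool stopped advancing and the force rose to about 9 N. I then swept the gate shut by its pin until it stopped at its limit at about 8 N, backed off, and handed in at about 16 s of the 54 s allowed.

Last checks, from one top and one side picture with the arm clear:

| Check | Measured | Expected |
|---|---|---|
| Carrier centres behind the stop | 18–19, 54–55, 91 and 125–127 mm | 18, 54, 90 and 126 mm |
| Gate against square across the track | within 1° from the nominal hinge (about 2° from the hinge as seen) | within 0.12 rad (about 7°) |

- **Bystanders:** the vials, the dropper and the turquoise look-alike in those last pictures looked unmoved. I did not measure them, and the meter, tip box and cup were not in view.
- **Stop position:** my first camera estimate was about 5 mm short. I corrected it from the contact point and the channel end at 140 mm, and all figures above use the corrected frame.
- **Disagreement between views:** the top picture puts the caps 3–4 mm off the centre line, the side picture 1–2 mm. I take this as calibration error, since the row is held between the rails.
- **Gate force:** early in the sweep the force along the bar rose to about 9 N, so I shifted the path 3 mm back along the track. It did not rise that high again.

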